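Vent the two-part glue dispenser and lift the filler cap off its wide tank

ROBOT

A 6-joint arm with a two-finger parallel gripper is mounted at the origin on the work surface; the furniture and walls round the work are solid. World frame = base frame: x ahead of the robot, y to its left, z up, the work surface at z = 0. Lengths are in m, angles in degrees, forces in N, time in s.
With the tool pointing down it reaches from about 0.35 to 0.875 m from the base axis. Payload 4.2 kg.
Tool frame: the origin (TCP) lies midway between the tips of the shut fingers; the grasp point (between the pads) lies 19 mm behind it; z points along the fingers, y is the line along which they close (so a half turn about z gives the same grasp; the last joint's range is limited). The gripper opens to 87 mm and grips with 3 to 60 N. Pads are 19 mm wide; open, the fingers measure 117 mm over their backs; the gripper's body (75 mm by 190 mm) begins 51 mm behind the grasp point.
Start: joints at [-61.158, 22.042, 0.453, 0, -68.411, -14.817], TCP at [0.151, -0.606, 0.223] pointing down, gripper open.
Joint ranges: [-179.83, 179.83], [-69.29, 118.12], [-61.27, 80.66], [-181.25, 117.63], [-171.15, -9.14], [-177.46, 177.46]. Speed limits (degrees/s): [159.86, 159.86, 180, 180, 180, 180].

INTERFACE

Orientations are given as [roll, pitch, yaw] about the fixed x, y, z axes, in that order (R = Rz(yaw) Ry(pitch) Rx(roll)).
In Python, from workcell import env gives the robot as it stands. The module is installed in compiled form; this text tells all that it offers. Calls block until the motion is done:
- env.goto(position, orientation): joint-space move of the TCP to a pose.
- env.move_straight(position, rotation=None, rate=0.15, force_limit=None): straight line of the TCP; rotation=None keeps the orientation; rate is the mean speed in m/s. With force_limit (N) it stops when the force on the tool has changed by that much, and returns True; else False.
- env.set_joints(angles): joint-space move.
- env.gripper_to(opening, grasp_force=None): opening from 0.0 (shut) to 1.0 (fully open); grasp_force is the grip in N (None keeps the last); returns when the fingers have stopped.
- env.dwell(seconds).
- env.inverse_kinematics(position, orientation): joint angles nearest the present ones, or None.
- env.read_state(): the state.
- env.grab_frame(name): name is "scene" or "top" or "wrist"; returns a dict with "image" (480x640x3 uint8, blue, green, red), "fx", "fy", "cx", "cy" (pixels), "D" ([k1, k2, p1, p2, k3] as OpenCV has them; the pictures are not rectified), "position" and "orientation" of the camera in the world. Camera axes: x right, y up, looking along -z (the intrinsics and any distortion apply to the point x, -y, -z); pixel columns grow to the right and rows downward; lengths in m; the calibration is good to about 2 mm. A picture is of the moment at which its call begins. There is no depth.
A pose or a line that the arm cannot do raises env.Unreachable and nothing moves.
- env.close_job(): hands the job in; it is judged then, once.
Trained networks look in a picture, given as the dict that the camera call returned (one of the last four; its "shot" number tells which), for a name from the list of things; names that differ only in an ending like _2 or _b are one class to them, and where a whole thing is asked for, a point or a joint stands for the part that bears it (a point fixed in the world has none). Each returns a list of dicts, best first, with "score" (0 to 1); they miss things now and then, are a little off and sometimes report something else, mostly with a low value. They report only what shows in the picture. A call takes as long as a camera call. They do not tell look-alikes from the thing itself.
- env.search_frame(picture, thing): "xyz" ([x, y, z] in m, in world coordinates, good to about 4 mm: the middle of the surface that is visible of it).
- env.trace(picture, thing): "mask" (480x640 bool, what is visible of it).
The state is a dict: "clock": time; "joint_positions": joint angles; "qvel": joint speeds; "joint_torque": joint torques, N m; "position": TCP position; "tool_rot": TCP orientation; "force": force on the tool from outside, world axes, zero at the start; "wrist_torque": the same for the moment, N m; "opening": opening from 0.0 (shut) to 1.0 (fully open); "finger_force": force on a finger pad.
Only numpy, scipy, OpenCV 4.12 (cv2) and the standard library are available. Lean on these libraries where they do the work, as an engineer would, in place of code of your own. Each camera call takes 0.05 s, during which the arm holds its last target. There are 200 camera calls.

TASK

Open the wide tank of the two-part glue dispenser for me: first bleed the air pressure by twisting the vent knob between the tanks anticlockwise to its stop, and let it spring back. Then unscrew the wide tank's cap; the two necks are threaded in opposite hands so that nobody swaps the caps, and I do not know which one is left-handed, so feel which way it loosens. Lift the cap off and finish while still holding it, level and about 10 cm straight above its neck, so that I can check the seal under it while it drains back into the tank; leave the narrow tank's cap screwed on.

Things in the scene. Friction and masses are not known exactly. Their poses are not given: they have to be found in the camera images.
- dispenser: the dispenser: a grey base plate 100 x 292 mm, its top 14 mm above the worktop, with a square aluminium column 34 mm wide in the middle and a white plastic tank at either end; it is fixed. Origin: centre of its underside on the worktop; z up, y along the row of tanks, whose axes stand 95 mm either side of the origin along y; the mixing nozzle sticks out of the column's foot 120 mm towards -x
- vent_knob (a joint): angle of the vent knob, 0 at rest, 1.2 at its stop; grows as the knob turns anticlockwise seen from above. A spring returns it to 0 when let go (0.03 N m at rest, 0.10 N m at the stop)
- vent_grip (a point): middle of the black wing of the vent knob, on the knob's vertical axis on top of the column, 154 mm above the worktop. The wing is 36 mm long (along this point's x), 10 mm thick (along its y) and reaches 12 mm above and 13 mm below the point, down to a hub of 19 mm diameter that is 7 mm high
- tank_big: the wide white tank, 88 mm diameter, fixed to either end of the base plate. Origin: centre of its underside, 14 mm above the worktop. Its shoulder is 131 mm above the worktop; a neck of 37 mm outside diameter stands on it, its rim 173 mm above the worktop, and carries the cap
- tank_small: the narrow white tank, 62 mm diameter, at the other end; same height and same neck, but cut with the opposite thread hand. Either tank may be the left-handed one
- cap_big_center (a point): the wide tank's black ribbed screw cap, 54 mm outside diameter, 25 mm high, 0.12 kg, with a raised rib 38 mm long across its top along this point's x (along the dispenser's x while tight, as at the start). The point is the cap's centre, half-way up: 165.5 mm above the worktop when screwed on. z up; free all round
- cap_small_center (a point): the same point of the narrow tank's identical cap, which stays on
- big_neck (a point): centre of the mouth of the wide tank's neck, 173 mm above the worktop. Its quick thread takes two lugs inside the cap, tight at the start. Turned the wrong way they stop dead within 5 degrees; the right way the cap turns freely, is out of the thread after 60 degrees (1.05 rad) up to 130 (2.3 rad) and there lifts straight off. Still in the thread it lifts only 1 to 4 mm
There are look-alikes about, which are no part of the job. Leave any green or orange look-alike of the part that bears cap_big_center alone.

How it is judged (in metres and radians):
On the way, in this order (a step that is already met when the one before it is completed fails the run):
1. the vent knob is twisted to its stop, the wide tank's cap still tight (value of joint vent_knob above 1.08 rad and angle between the x axis of cap_big_center and the x axis of tank_big, either way round below 0.2 rad), for 0.1 s.
2. the vent knob is let go and has sprung back (value of joint vent_knob below 0.1 rad and angle between the x axis of cap_big_center and the x axis of tank_big, either way round below 0.2 rad), for 0.1 s.
At the end, for the whole second after the job is handed in: the wide tank's cap is held still in the fingers, at least 60 mm higher than when screwed on, within 35 mm sideways of the tank's axis, tilted less than 0.25 rad and touching nothing else; the vent knob is back at rest (below 0.1 rad); the narrow tank's cap is still on (moved less than 8 mm) (z of cap_big_center in the frame of tank_big above 0.2115 m and horizontal distance between cap_big_center and tank_big below 0.035 m and angle between cap_big_center's own z axis and vertical below 0.25 rad and contact force between the fingers and cap_big above 1 N and contact force between cap_big and dispenser below 0.1 N and contact force between cap_big and tank_big below 0.1 N and linear speed of cap_big below 0.03 m/s and value of joint vent_knob below 0.1 rad and distance of cap_small_center from where it was at the start of the episode below 0.008 m); the arm keeps its last pose, push and grip.
It fails at once if the narrow tank's cap is turned by more than 0.35 rad or lifted off (distance of cap_small_center from where it was at the start of the episode above 0.012 m or angle between the x axis of cap_small_center and the x axis of tank_small, either way round above 0.35 rad).
It also fails if it takes over 54 s, if anything falls off the work surface, if the arm or the gripper's body presses on something with over 40 N, if the wrist force passes 120 N, or if a joint passes its speed limit or range.

## Working session

There is one attempt and no reset: what is moved stays moved. The work goes in short steps, each a Python script; the robot and the scene stay as the last script left them, time stands still between calls to the robot, and variables do not carry over. Pictures are saved under pics/ and viewed, at most 10 in all, crops included, and the job is handed in when it is done.

```bash
mkdir -p pics; python3 - <<'E'
from workcell import env
import cv2,numpy as np
s=env.read_state();print(s)
for n in("scene","top"):
    f=env.grab_frame(n);cv2.imwrite(f"pics/{n}0.png",f["image"])
    print(n,f["position"],f["orientation"],f["fx"],f["D"])
    for t in("dispenser","vent_grip","tank_big","tank_small","cap_big_center","cap_small_center","big_neck"):
        try:
            print(t,[(np.round(d["xyz"],3).tolist(),round(d["score"],2)) for d in env.search_frame(f,t)[:4]])
        except Exception as e: print(t,repr(e))
E
```

```text
{'clock': 0.0, 'joint_positions': array([-6.11580927e+01,  2.20897407e+01,  3.80887229e-01, -2.89497412e-02,
       -6.84123463e+01, -1.48172597e+01]), 'qvel': array([-0.04022193, -0.16858756, -0.00754073,  0.00414381,  0.03479632,
        0.02363338]), 'joint_torque': array([ 1.33587979e-03, -3.90665603e+01,  1.87409985e+01,  4.21978354e+00,
        1.11478884e-02, -1.79021176e-04]), 'position': array([ 0.1513419 , -0.6057792 ,  0.22147804]), 'tool_rot': array([ 1.79875950e+02, -4.99378887e-03, -1.65986027e+02]), 'force': array([ 0.43336855, -0.59310338, -0.06240307]), 'wrist_torque': array([ 0.03066457,  0.03993398, -0.05948233]), 'finger_force': 0.0, 'opening': 1.00276125029671}
scene [-0.39057428 -0.53556151  0.64363952] [ 60.60969463   1.22238106 -62.86511719] 504.9887808673991 [-0.13574567  0.          0.          0.          0.        ]
dispenser [([0.427, 0.001, 0.016], 0.63)]
vent_grip [([0.435, 0.004, 0.157], 0.53)]
tank_big [([0.406, -0.107, 0.081], 0.96)]
tank_small [([0.428, 0.092, 0.08], 0.62)]
cap_big_center [([0.421, -0.095, 0.173], 0.89), ([0.338, -0.207, 0.026], 0.82), ([0.426, -0.398, 0.031], 0.76), ([0.437, -0.228, 0.027], 0.61)]
cap_small_center [([0.436, 0.094, 0.176], 0.74)]
big_neck [([0.404, -0.105, 0.086], 0.81)]
top [ 0.34329847 -0.11745963  1.19503114] [  3.68873615  -1.09068823 -91.29702306] 606.2809462059051 [-0.20865341  0.          0.          0.          0.        ]
dispenser [([0.424, 0.01, 0.021], 0.81), ([0.432, 0.076, 0.112], 0.2)]
vent_grip [([0.444, 0.004, 0.168], 0.72), ([0.422, -0.096, 0.118], 0.48)]
tank_big [([0.428, -0.096, 0.123], 0.9), ([0.451, 0.1, 0.182], 0.47)]
tank_small [([0.432, 0.076, 0.111], 0.89)]
cap_big_center [([0.433, -0.091, 0.177], 0.91), ([0.439, -0.393, 0.026], 0.88), ([0.346, -0.202, 0.023], 0.8), ([0.447, -0.218, 0.027], 0.78)]
cap_small_center [([0.453, 0.098, 0.184], 0.86), ([0.434, -0.091, 0.176], 0.43)]
big_neck [([0.423, -0.096, 0.121], 0.95)]
```

View pics/scene0.png

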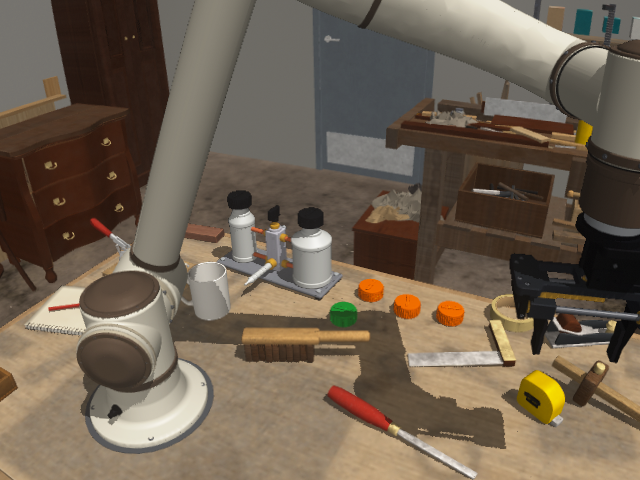

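View pics/top0.png

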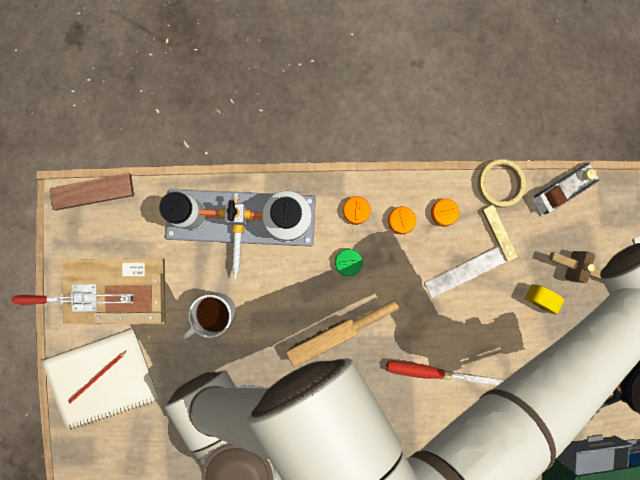

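Candidates for the wide tank's cap:
- Black cap on the wide tank: scene (311,218), top (286,210).
- Black cap on the narrow tank: scene (240,200), top (179,208).
- Green loose cap: scene (343,315).
- Orange loose caps: scene (371,290), (407,306), (450,313).

By the description it is the black cap on the wide tank, at the robot's -y end. Next is a close look with the wrist camera.

```bash
cat > h.py <<'E'
from workcell import env
import cv2,numpy as np
from scipy.spatial.transform import Rotation as R
def ray(f,px):
    K=np.array([[f["fx"],0,f["cx"]],[0,f["fy"],f["cy"]],[0,0,1]])
    u=cv2.undistortPoints(np.array([[px]],float),K,np.array(f["D"],float))[0,0]
    return R.from_euler("xyz",f["orientation"],degrees=True).apply([u[0],-u[1],-1])
def onz(f,px,z):
    d=ray(f,px);p=np.array(f["position"]);return p+d*(z-p[2])/d[2]
E
python3 - <<'E'
from h import *
s=env.read_state()
env.move_straight([0.1513,-0.6058,0.36])
env.goto([0.40,-0.02,0.40],[180,0,-90+0])
s=env.read_state();print(s["clock"],s["joint_positions"],s["position"],s["tool_rot"])
f=env.grab_frame("wrist");cv2.imwrite("pics/w0.png",f["image"]);print(f["position"],f["orientation"])
t=env.grab_frame("top")
for n,g in(("w",f),("top",t)):
  for k in("cap_big_center","cap_small_center","vent_grip"):
    for d in env.trace(g,k)[:2]:
        m=d["mask"].astype(np.uint8)
        (c,sz,a)=cv2.minAreaRect(cv2.findNonZero(m)); ys,xs=np.nonzero(m)
        z={"c":.178,"v":.164}[k[0]]
        print(n,k,round(d["score"],2),"rect",np.round(c),np.round(sz),round(a),"mean",xs.mean().round(1),ys.mean().round(1),onz(g,(xs.mean(),ys.mean()),z).round(4))
  for k in("cap_big_center","cap_small_center","vent_grip"):
    print(n,k,[(np.round(d["xyz"],3).tolist(),round(d["score"],2)) for d in env.search_frame(g,k)[:2]])
E
```

```text
4.1417 [ 2.05977879e+01 -5.48533960e+00 -7.73528294e+00  4.26828124e-03
 -8.77680132e+01 -2.06538149e+01] [ 0.40012096 -0.02035958  0.39990369] [ 1.79984702e+02 -1.03245274e-02 -9.00558587e+01]
[ 0.39975683 -0.09300881  0.56173573] [-1.55350614e+01  1.64354105e-02  1.79921871e+02]
w cap_big_center 0.9 rect [279.  52.] [45. 38.] 76 mean 279.6 52.2 [ 0.4352 -0.1825  0.178 ]
w cap_big_center 0.7 rect [352.  66.] [43. 39.] 90 mean 351.1 66.3 [ 0.3642 -0.1697  0.178 ]
w cap_small_center 0.75 rect [276. 300.] [26. 45.] 90 mean 277.3 301.9 [0.4456 0.0861 0.178 ]
w vent_grip 0.6 rect [280. 232.] [17. 31.] 90 mean 281.1 233.4 [0.4402 0.0054 0.164 ]
w cap_big_center [([0.435, -0.089, 0.178], 0.74), ([0.451, -0.214, 0.023], 0.72)]
w cap_small_center [([0.446, 0.091, 0.18], 0.85)]
w vent_grip [([0.441, 0.01, 0.164], 0.62)]
top cap_big_center 0.91 rect [348. 262.] [27. 27.] 90 mean 348.6 262.1 [ 0.3475 -0.1911  0.178 ]
top cap_big_center 0.84 rect [356. 210.] [26. 27.] 90 mean 356.2 209.8 [ 0.4354 -0.2063  0.178 ]
top cap_big_center [([0.44, -0.396, 0.025], 0.91), ([0.435, -0.089, 0.174], 0.73)]
top cap_small_center []
top vent_grip []
```

View pics/w0.png

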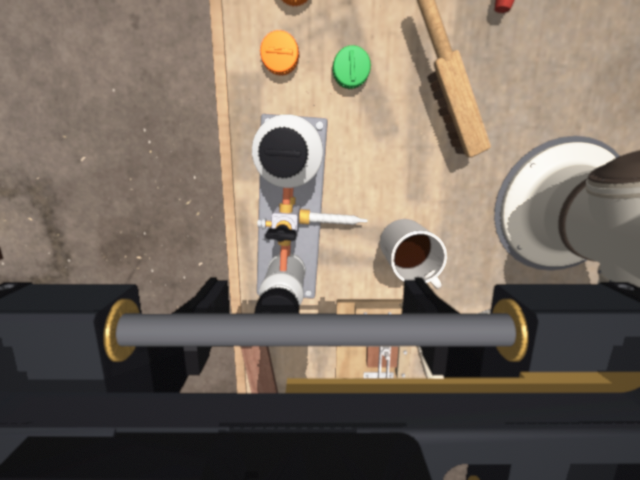

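The wrist view shows the wide tank's black cap at (283,153), the vent wing at (281,235) lying along the dispenser's x, and the narrow cap at (279,298), partly hidden. The green and orange loose caps are at (352,66) and (279,52). I'll take a closer measurement.

```bash
python3 - <<'E'
from h import *
env.goto([0.44,0.10,0.36],[180,0,-90])
f=env.grab_frame("wrist");cv2.imwrite("pics/w1.png",f["image"]);print(f["position"])
cx=env.read_state()["clock"];print(cx)
for k,z in(("cap_big_center",.178),("vent_grip",.166),("tank_big",.131)):
    for d in env.trace(f,k)[:2]:
        m=d["mask"].astype(np.uint8);ys,xs=np.nonzero(m)
        print(k,round(d["score"],2),cv2.minAreaRect(cv2.findNonZero(m)),cv2.boundingRect(m),xs.mean(),ys.mean(),onz(f,(xs.mean(),ys.mean()),z).round(4))
    print([(np.round(d["xyz"],3).tolist(),round(d["score"],2)) for d in env.search_frame(f,k)[:2]])
c=f["image"][60:360,120:520];cv2.imwrite("pics/w1c.png",cv2.resize(c,None,fx=2,fy=2,interpolation=cv2.INTER_CUBIC))
E
```

```text
[0.43994633 0.02802768 0.5215581 ]
5.4833
cap_big_center 0.8 ((321.5, 25.0), (50.0, 61.0), 90.0) (291, 0, 62, 51) 320.9752475247525 21.80921553693831 [ 0.4352 -0.0762  0.178 ]
cap_big_center 0.73 ((320.0, 45.5), (91.0, 84.0), 90.0) (278, 0, 85, 92) 319.4459988808058 53.14829322887521 [ 0.4364 -0.0516  0.178 ]
[([0.438, -0.078, 0.176], 0.88), ([0.438, 0.012, 0.014], 0.28)]
vent_grip 0.91 ((314.0, 126.5), (17.0, 36.0), 90.0) (296, 118, 37, 18) 314.1730769230769 126.23504273504274 [0.4411 0.0094 0.166 ]
vent_grip 0.57 ((308.0, 221.5), (53.0, 52.0), 90.0) (282, 195, 53, 54) 307.7081318681319 221.75252747252748 [0.4478 0.1034 0.166 ]
[([0.439, 0.011, 0.165], 0.78)]
tank_big 0.62 ((320.0, 45.5), (91.0, 84.0), 90.0) (278, 0, 85, 92) 319.40501101321587 53.11674008810573 [ 0.436  -0.0625  0.131 ]
[([0.438, -0.063, 0.119], 0.66)]
```

View pics/w1c.png

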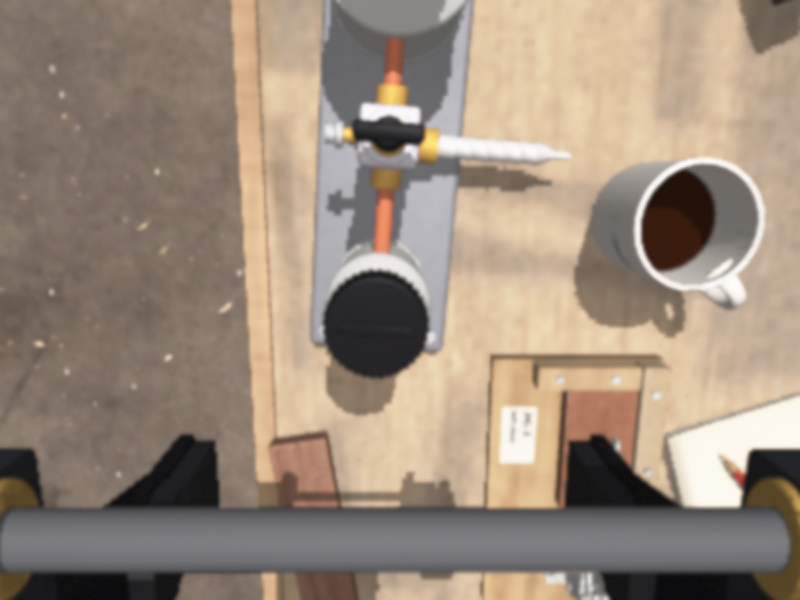

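```bash
python3 - <<'E'
from h import *
fs=[]
for y in(0.08,-0.02):
    env.move_straight([0.438,y,0.36],[180,0,-90],rate=0.12)
    f=env.grab_frame("wrist");print(f["position"].round(4),env.read_state()["clock"])
    cv2.imwrite(f"pics/w2_{y}.png",f["image"])
    for k,z in(("cap_big_center",.178),("cap_small_center",.178),("vent_grip",.166)):
        for d in env.trace(f,k)[:2]:
            m=d["mask"].astype(np.uint8);x0,y0,w,h=cv2.boundingRect(m);c=(x0+(w-1)/2,y0+(h-1)/2)
            print(k,round(d["score"],2),(x0,y0,w,h),onz(f,c,z).round(4))
    fs.append(f["image"][40:300,200:440])
cv2.imwrite("pics/w2c.png",cv2.resize(np.hstack(fs),None,fx=1.65,fy=2.0))
E
```

```text
[0.4374 0.0068 0.522 ] 6.15
cap_big_center 0.73 (289, 2, 60, 73) [ 0.435  -0.0844  0.178 ]
cap_small_center 0.76 (280, 214, 53, 54) [0.4477 0.0996 0.178 ]
vent_grip 0.79 (294, 139, 37, 18) [0.4413 0.0084 0.166 ]
vent_grip 0.64 (280, 214, 53, 54) [0.448  0.1029 0.166 ]
[ 0.4377 -0.0924  0.5218] 7.3333
cap_big_center 0.94 (362, 36, 44, 48) [ 0.3773 -0.1666  0.178 ]
cap_big_center 0.89 (290, 123, 58, 59) [ 0.435  -0.0869  0.178 ]
cap_small_center 0.65 (287, 301, 40, 51) [0.4477 0.0968 0.178 ]
vent_grip 0.75 (296, 231, 33, 20) [0.4416 0.0035 0.166 ]
```

View pics/w2c.png

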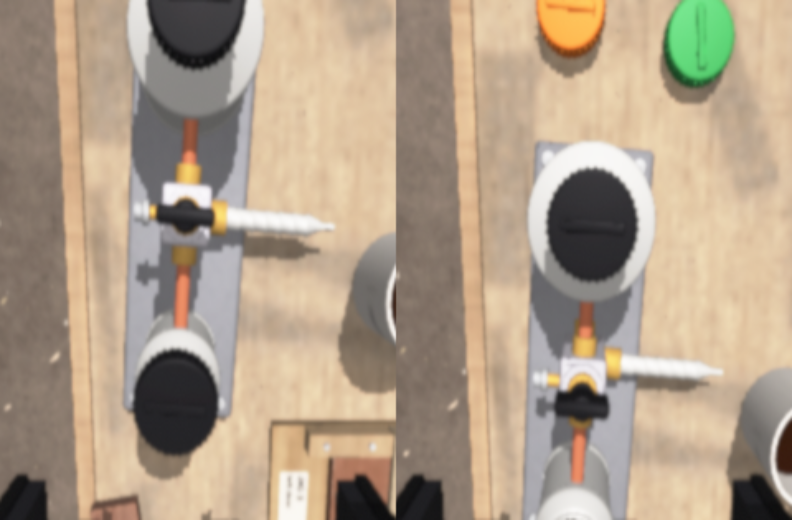

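The crops put the wide cap's top at about (319,152) in the raw image and the knob wing at about (312,148), lying along the dispenser's x. The fits are consistent: knob (0.4413, 0.0084), wide cap (0.435, -0.087), 95.5 mm apart, yaw -3.8°. Now the knob.

```bash
cat >> h.py <<'E'
def st(tag=""):
    s=env.read_state();print(tag,"t",round(s["clock"],2),"p",s["position"].round(4),"yaw",s["tool_rot"].round(1),"j6",s["joint_positions"][5].round(1),"F",s["force"].round(1),"M",s["wrist_torque"].round(2),"op",round(s["opening"],3),"ff",round(s["finger_force"],1));return s
YAW=-3.8
KN=np.array([.4413,.0084]);CB=np.array([.435,-.0869])
E
python3 - <<'E'
from h import *
env.gripper_to(0.45,15)
P=[*KN,.20]
q=env.inverse_kinematics(P,[180,0,180+YAW]);print(q)
if q[5]>0: q=np.array(q);q[5]-=180
env.set_joints(q);st("above")
print(env.move_straight([*KN,.142],rate=.08,force_limit=8));st("down")
env.gripper_to(0,15);st("grip")
E
```

```text
[ 2.23163979e+01  5.04221402e+00 -2.58958276e+01 -2.54444375e-14
 -5.90619584e+01 -1.16116398e+02]
above t 10.02 p [0.4416 0.0085 0.2003] yaw [180.    0.  176.2] j6 -116.1 F [-0.1 -0.1  0.2] M [ 0.04 -0.02  0.07] op 0.445 ff 0.0
False
down t 10.89 p [0.4417 0.0085 0.1424] yaw [1.800e+02 1.000e-01 1.762e+02] j6 -116.1 F [ 0.3 -0.2  1.8] M [ 0.01 -0.    0.  ] op 0.447 ff 0.0
grip t 11.51 p [0.4412 0.0078 0.1432] yaw [-179.9   -0.   176.2] j6 -116.1 F [-4.2 -2.3  8.2] M [-0.57  0.92 -0.05] op 0.111 ff 23.6
```

```bash
python3 - <<'E'
from h import *
q0=np.array(env.read_state()["joint_positions"])
for a in(24,48,62,68,72):
    q=q0.copy();q[5]+=a;env.set_joints(q);s=st(a)
    if abs(s["wrist_torque"][2])>0.6: break
env.dwell(.3);st()
E
```

```text
24 t 11.99 p [0.4412 0.0076 0.1433] yaw [-179.9   -0.  -159.9] j6 -92.3 F [ 1.3 -1.8  0.5] M [-0.54 -0.03 -0.07] op 0.111 ff 22.6
48 t 12.47 p [0.4412 0.0074 0.1433] yaw [-1.799e+02 -1.000e-01 -1.360e+02] j6 -68.3 F [ 1.3 -4.8 -0.4] M [-1.3  -0.39 -0.04] op 0.114 ff 22.6
62 t 12.82 p [0.4414 0.0074 0.1433] yaw [-1.799e+02 -1.000e-01 -1.219e+02] j6 -54.3 F [ 1.2 -4.7 -0.3] M [-1.51 -0.53 -0.12] op 0.113 ff 22.5
68 t 13.07 p [0.4414 0.0073 0.1433] yaw [-1.799e+02 -1.000e-01 -1.159e+02] j6 -48.3 F [ 1.3 -5.1  0.4] M [-1.65 -0.55 -0.09] op 0.112 ff 22.5
72 t 13.32 p [0.4415 0.0075 0.1434] yaw [-1.799e+02 -1.000e-01 -1.120e+02] j6 -44.3 F [ 2.9 -5.3 -0.2] M [-1.46 -0.54 -0.34] op 0.121 ff 17.9
 t 13.62 p [0.4415 0.0075 0.1434] yaw [-1.799e+02 -1.000e-01 -1.120e+02] j6 -44.3 F [ 2.1 -4.8  0.3] M [-1.44 -0.55 -0.32] op 0.123 ff 17.9
```

```bash
python3 - <<'E'
from h import *
env.gripper_to(0.8);env.dwell(.3)
env.move_straight([*KN,.25],rate=.15);st("up")
env.goto([*CB,.26],[180,0,-90+YAW]);st("cap")
env.gripper_to(1.0)
t=env.grab_frame("wrist");cv2.imwrite("pics/w3.png",t["image"])
E
```

```text
up t 15.95 p [0.4406 0.0083 0.2491] yaw [ 1.799e+02 -1.000e-01 -1.118e+02] j6 -44.2 F [ 0.1 -0.3  0. ] M [0.01 0.08 0.  ] op 0.805 ff 0.0
cap t 16.52 p [ 0.4345 -0.0871  0.259 ] yaw [179.9  -0.  -93.9] j6 -13.7 F [-0.2 -1.   0.4] M [ 0.05  0.11 -0.05] op 0.801 ff 0.0
```

View pics/w3.png

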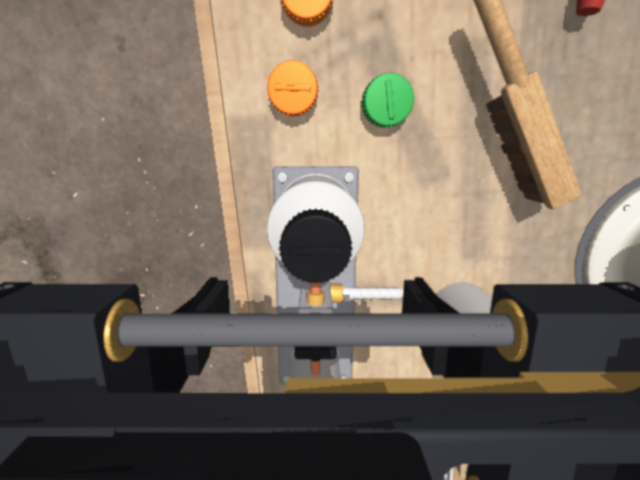

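The wide cap is at (316,245), centred between the fingertips at columns 228 and 404. The wing, seen below the bar at about (315,350), lies across the row again, so the knob has sprung back. Next I'll grip the cap and feel which way it loosens.

```bash
python3 - <<'E'
from h import *
print(env.move_straight([*CB,.148],rate=.12,force_limit=8));st("down")
env.gripper_to(0,30);s=st("grip")
q0=np.array(s["joint_positions"]);m0=s["wrist_torque"][2]
for a in(3,6,9,12):
    q=q0.copy();q[5]+=a;env.set_joints(q);s=st(a)
    if abs(s["wrist_torque"][2]-m0)>0.5: break
E
```

```text
False
down t 18.3 p [ 0.4356 -0.0869  0.1486] yaw [-179.9    0.   -93.8] j6 -13.6 F [ 1.5 -0.2 -0.2] M [ 0.06  0.1  -0.03] op 0.999 ff 0.0
grip t 18.98 p [ 0.435  -0.0869  0.1481] yaw [-180.    -0.   -93.8] j6 -13.6 F [-0.6 -0.8  0.4] M [0.09 0.2  0.04] op 0.616 ff 30.0
3 t 19.23 p [ 0.435  -0.087   0.1481] yaw [-180.     0.   -90.9] j6 -10.7 F [-0.9 -1.3 -0.3] M [-0.16  0.07 -0.27] op 0.616 ff 30.0
6 t 19.48 p [ 0.435  -0.0869  0.1481] yaw [-180.    0.  -88.] j6 -7.8 F [0.1 0.2 0.9] M [-0.01  0.08 -0.76] op 0.621 ff 30.3
```

```bash
python3 - <<'E'
from h import *
q0=np.array(env.read_state()["joint_positions"]);q0[5]=-13.6
for a in(0,-3,-6,-10,-15,-30,-60,-95):
    q=q0.copy();q[5]+=a;env.set_joints(q);s=st(a)
    if abs(s["wrist_torque"][2])>0.6: break
E
```

```text
0 t 19.73 p [ 0.4351 -0.0869  0.1481] yaw [-180.    -0.   -93.6] j6 -13.4 F [ 0.1  1.2 -0.4] M [-0.05  0.07 -0.02] op 0.616 ff 30.0
-3 t 19.98 p [ 0.435  -0.0869  0.148 ] yaw [-180.     0.   -96.6] j6 -16.4 F [0.3 0.2 0.1] M [ 0.02  0.13 -0.01] op 0.616 ff 30.0
-6 t 20.23 p [ 0.435  -0.0869  0.148 ] yaw [-180.     0.   -99.7] j6 -19.5 F [ 0.4 -0.2  0.1] M [ 0.05  0.08 -0.01] op 0.62 ff 30.0
-10 t 20.48 p [ 0.435  -0.0869  0.148 ] yaw [-180.     0.  -103.6] j6 -23.4 F [-0.  -0.3  0.5] M [0.03 0.1  0.06] op 0.618 ff 30.0
-15 t 20.73 p [ 0.435  -0.0869  0.1481] yaw [-180.     0.  -108.6] j6 -28.4 F [0.6 0.3 0.5] M [0.05 0.12 0.  ] op 0.614 ff 30.0
-30 t 21.08 p [ 0.435  -0.0869  0.1481] yaw [ 180.     0.  -123.5] j6 -43.3 F [-0.2 -0.4 -0.3] M [0.09 0.07 0.03] op 0.611 ff 30.0
-60 t 21.65 p [ 0.4351 -0.0869  0.1481] yaw [ 180.     0.  -153.6] j6 -73.4 F [-0.4 -0.3  0.7] M [ 0.05 -0.01 -0.02] op 0.614 ff 30.0
-95 t 22.28 p [ 0.4351 -0.0869  0.1481] yaw [180.    0.  171.4] j6 -108.4 F [ 0.3 -0.5 -0.2] M [ 0.03 -0.12  0.  ] op 0.617 ff 30.0
```

It stopped dead going anticlockwise and turns freely clockwise, so the wide neck is left-handed. Now I'll lift gently with a force guard.

```bash
python3 - <<'E'
from h import *
b=env.move_straight([*CB,.160],rate=.03,force_limit=8);st(f"lift {b}")
if not b:
    env.move_straight([*CB,.248],rate=.06);env.dwell(.5);st("top")
    t=env.grab_frame("scene");cv2.imwrite("pics/s4.png",cv2.resize(t["image"][150:320,180:380],None,fx=3,fy=3))
E
```

```text
lift False t 22.83 p [ 0.4349 -0.0869  0.1601] yaw [180.    0.  171.2] j6 -108.6 F [ 0.4 -0.3 -1. ] M [-0.06  0.02 -0.02] op 0.619 ff 30.0
top t 24.95 p [ 0.435  -0.0869  0.248 ] yaw [180.    0.  171.2] j6 -108.6 F [ 0.5  0.3 -0.9] M [-0.07  0.    0.02] op 0.614 ff 30.0
```

View pics/s4.png

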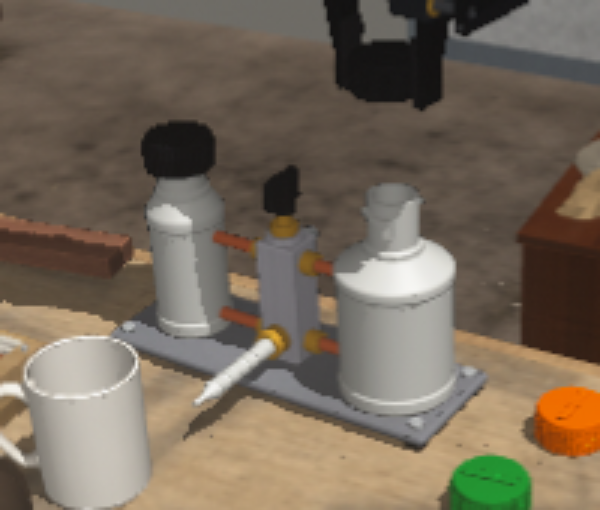

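The cap is level in the fingers at crop (390,72), straight above the bare neck at (393,195). The narrow cap is still on at (180,150), and the knob is at rest at (283,190).

```bash
python3 -c "
from h import *
print(env.close_job())"
```

```text
the job is handed in; nothing more can be done
None
```

I bled the pressure at the vent knob, which sprang back, then unscrewed the wide tank's cap clockwise (its neck is the left-handed one); it was handed in held level about 10 cm above its neck, with the narrow cap left on.

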